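# Aim the vial reader and start the reading

## Task

Exactly one vial in the reader's row has a pointed dropper nozzle instead of a flat cap. Slide the reader carriage by its grip until its eyepiece and index needle stand centred in front of that vial (within 4 mm), leave it there, and then press the button on the start box right down and let it go. Leave the vials standing in their slots.

Things in the scene. Friction and masses are not known exactly. Their poses are not given: they have to be found in the camera images.
- unit: Vial reader, fixed: grey base plate 200 (x) by 330 (y) by 12 mm thick. Origin: centre of its underside; x away from the robot, y along the track, z up. Track: steel bar along y at x = -70 mm, 32 mm high end blocks at y = +-158. Vial row: six slots at x = +52, y = -114, -80, -46, 46, 80, 114 mm in white holders (tops at 36 mm). Flat caps reach 82 mm above the table, the nozzle 112.
- reader (a joint): Position of the reader carriage along the track, m: 0 in the middle of the unit, growing towards the unit's +y, ends at -0.128 and +0.128. Friction about 2 N; it stays where it is left. At the start it is near the middle, between the two groups of three vials.
- reader_grip (a point): Centre of the top of the carriage's black grip, 80.5 mm above the table. The grip is an upright block 28 mm (unit x) by 20 mm (unit y), 40 mm tall, on an aluminium saddle 50 x 44 mm whose top is 40.5 mm above the table. Axes as the unit's. Nothing stands above it or beside it along the track.
- reader_aim (a point): Front centre of the carriage's round black eyepiece (36 mm across) that faces the vials: 77 mm from the grip's centre along unit x, same unit y, 66.5 mm above the table, 45 mm before the vials' axes. A thin steel index needle over it points at the vials. Axes as the unit's: aimed when the vial's y in this frame is 0.
- vial_dropper: the vial to read: glass, 22 mm across like the others, but with no flat cap: from a glass shoulder rises a narrow tapering black nozzle (14 mm narrowing to 7 mm), 100 mm tall in all. Origin: centre of its underside, z up. It stands in one of the six slots; which one varies.
- vial_1: glass vial, 22 mm across, 70 mm tall, with a flat-topped black screw cap of the same width (18 mm tall). Origin: centre of its underside, z up. It stands in one slot of the reader's vial row.
- vial_2: glass vial, 22 mm across, 70 mm tall, with a flat-topped black screw cap of the same width (18 mm tall). Origin: centre of its underside, z up. It stands in one slot of the reader's vial row.
- vial_3: glass vial, 22 mm across, 70 mm tall, with a flat-topped black screw cap of the same width (18 mm tall). Origin: centre of its underside, z up. It stands in one slot of the reader's vial row.
- vial_4: glass vial, 22 mm across, 70 mm tall, with a flat-topped black screw cap of the same width (18 mm tall). Origin: centre of its underside, z up. It stands in one slot of the reader's vial row.
- vial_5: glass vial, 22 mm across, 70 mm tall, with a flat-topped black screw cap of the same width (18 mm tall). Origin: centre of its underside, z up. It stands in one slot of the reader's vial row.
- start_box: the start box, fixed to the table: white, 75 x 75 mm and 35 mm tall, with one round grey push button in the middle of its top. Origin: centre of its underside. It stands to the left or to the right of the reader, trading places with an open cardboard box of swabs (75 x 85 x 45 mm).
- start_top (a point): centre of the top of the start button (28 mm across), 57 mm above the table when not pressed. Pressed straight down from above.
- start (a joint): travel of the start button in m: 0 = released, 0.006 = fully down (takes about 5 N; then it is at a rigid stop; it springs back).
Mind the look-alikes: they are no part of the job. What is shaped like the vial_2 but orange or purple is not meant.

How it is judged:
On the way, in this order (a step that is already met when the one before it is completed fails the run):
1. the carriage stands still in front of the dropper vial, within 4 mm along the track (y of vial_dropper in the frame of reader_aim between -0.004 and 0.004 m and velocity of joint reader between -0.01 and 0.01 m/s), for 0.3 s.
2. the start button is pressed (over 4.5 of 6 mm) with the carriage at the dropper vial (y of vial_dropper in the frame of reader_aim between -0.004 and 0.004 m and value of joint start above 0.0045 m), for 0.05 s.
At the end, for the whole second after the job is handed in: The carriage rests with its eyepiece within 4 mm (along the track) of the dropper vial's axis, the start button has been pressed after that and is up again (less than 1.5 mm down), and all six vials stand upright (within 0.2 rad) in their slots, within 15 mm of where they were (all of step 1 and value of joint start below 0.0015 m and angle between each of vial_dropper, vial_1, vial_2, vial_3, vial_4, vial_5's own z axis and vertical below 0.2 rad and distance of each of vial_dropper, vial_1, vial_2, vial_3, vial_4, vial_5 from where it was at the start of the episode below 0.015 m); the robot touches nothing.
It fails at once if a vial is tipped over or taken out of its slot (angle between any of vial_dropper, vial_1, vial_2, vial_3, vial_4, vial_5's own z axis and vertical above 0.4 rad or distance of any of vial_dropper, vial_1, vial_2, vial_3, vial_4, vial_5 from where it was at the start of the episode above 0.03 m).
It also fails if it takes over 45 s, if anything falls off the work surface, if the arm or the gripper's body presses on something with over 40 N, if the wrist force passes 120 N, or if a joint passes its speed limit or range.

## Robot

A 7-joint arm with a two-finger parallel gripper is mounted at the origin on the work surface. World frame = base frame: x ahead of the robot, y to its left, z up, the work surface at z = 0. Lengths are in m, angles in rad, forces in N, time in s.
With the tool pointing down it reaches from about 0.35 to 0.9 m from the base axis. Payload 8.1 kg.
Tool frame: the origin (TCP) lies between the finger pads; the fingertips stand 25 mm ahead of it and the grasp point (between the pads) lies 6 mm ahead of it (tip_extent is the z of the fingertips in the tool frame, in m); z points along the fingers, y is the line along which they close (so a half turn about z gives the same grasp; the last joint's range is limited). The gripper opens to 92 mm and grips with 3 to 60 N. Pads are 19 mm wide; open, the fingers measure 130 mm over their backs; the gripper's body (75 mm by 190 mm) begins 47 mm behind the grasp point.
Start: joints at [-1.267, 0.434, 0.025, 1.573, -0.012, 1.134, -0.075], TCP at [0.247, 0.574, 0.252] pointing down, gripper open.
Joint ranges: [-2.62, 2.62], [-0.44, 2.09], [-1.27, 1.32], [0.08, 2.57], [-1.32, 4.46], [0.12, 2], [-2.74, 2.74]. Speed limits (rad/s): [2.22, 2.22, 3.01, 3.01, 3.14, 3.14, 3.14].

## Interface

Orientations are given as a rotation vector (axis times angle).
In Python, from bench import * gives the robot as it stands.
- The arm moves only by the tool apply_moves, never from a script. Its argument "rows" is a list that holds one entry, the list of rows, each a list of 7 numbers: the turn, a rotation vector about the world's x, y, z each as a share of pi/4 rad, from -1 to 1, then the shift along the world's x, y, z each as a share of 1 m, from -1 to 1, then the opening, from 0 (shut) to 1 (fully open). A call has 1 to 12 rows; each row is the pose to reach, as a shift and turn from the pose commanded when the call began; what a row does not reach only later rows make up. A row lasts 1/10 s, in which the tool goes at most 50 mm and 8.59 degrees, less where a joint would pass 70% of its speed; a pose out of reach is approached as far as the arm can. A call with a number of a shift or a turn outside -1 to 1 is refused whole. A call with a gripper value outside its range is refused whole. The fingers move at their own pace and stop on an object; the grip force is fixed at half the most. Time passes only in rows, so rows that repeat a pose let the fingers close. It gives the time, the measured TCP pose, the force, the opening and the grip force at its end, in the units of the state.
- get_obs(): the state, without advancing time (a new reading comes with each control period).
- get_image(name): name is "scene" or "top"; returns the picture (480x640x3 uint8, red, green, blue); there is no depth.
- camera_info(name): a dict with "fov_y" (degrees; the focal length in pixels is half the picture's height over the tangent of half this angle, whatever the lens; pixels are square), "cx", "cy" (the principal point, pixels), "distortion" ([k1, k2, p1, p2, k3] as OpenCV has them; the pictures are not rectified), "extrinsics" (4x4, takes a point from world to camera coordinates). Camera axes: x right, y down, z forward; pixel columns grow to the right and rows downward; lengths in m; the calibration is good to about 2 mm. A picture is of the moment at which its call begins. camera_info takes no time and is no camera call.
- job_done(): hands the job in; it is judged then, once.
Trained networks look in the newest picture that a camera, given by its name, has taken for a name from the list of things; names that differ only in an ending like _2 or _b are one class to them, and where a whole thing is asked for, a point or a joint stands for the part that bears it (a point fixed in the world has none). Each returns a list of dicts, best first, with "conf" (0 to 1); they miss things now and then, are a little off and sometimes report something else, mostly with a low value. They report only what shows in the picture. A call takes as long as a camera call. They do not tell look-alikes from the thing itself.
- spot_in(name, camera): "xyz" ([x, y, z] in m, in world coordinates, good to about 4 mm: the middle of the surface that is visible of it).
- masks_of(name, camera): "mask" (480x640 bool, what is visible of it).
The state is a dict: "t": time; "joint_pos": joint angles; "qd": joint speeds; "joint_efforts": joint torques, N m; "ee_pos": TCP position; "orientation": TCP orientation; "force": force on the tool from outside, world axes, zero at the start; "ft_torque": the same for the moment, N m; "grip_width": opening from 0.0 (shut) to 1.0 (fully open); "gripper_force": force on a finger pad.
Only numpy, scipy, OpenCV 4.12 (cv2) and the standard library are available. Lean on these libraries where they do the work, as an engineer would, in place of code of your own. Each camera call takes 0.05 s, during which the arm holds its last target. There are 200 camera calls.

## Working session

There is one attempt and no reset: what is moved stays moved. The work goes in short steps, Python scripts to look and compute and a tool call to move; the robot and the scene stay as the last step left them, time stands still between calls to the robot, and variables do not carry over. Pictures are saved under pics/ and viewed, at most 10 in all, crops included, and the job is handed in when it is done.

Besides the shell and the picture viewer there is one more tool, called as name([rows], argument=value, ...), one row to a line, values as JSON. apply_moves: Moves the arm, as the interface text tells. Its arguments: {"type":"object","properties":{"rows":{"type":"array","items":{"type":"array","items":{"type":"array","items":{"type":"number","minimum":-1,"maximum":1}}}}},"required":["rows"]}

```bash
mkdir -p pics; cat > h.py <<'E'
from bench import *
import numpy as np, cv2
def cam(n):
    c=camera_info(n); f=240/np.tan(np.radians(c["fov_y"])/2)
    return np.array([[f,0,c["cx"]],[0,f,c["cy"]],[0,0,1]]),np.array(c["distortion"],float),np.array(c["extrinsics"])
def proj(n,p):
    K,d,E=cam(n); return cv2.projectPoints(np.array(p,float).reshape(-1,3),cv2.Rodrigues(E[:3,:3])[0],E[:3,3],K,d)[0].reshape(-1,2)
def ray(n,uv):
    K,d,E=cam(n); x=cv2.undistortPoints(np.array([[uv]],float),K,d)[0,0]
    R=E[:3,:3]; return -R.T@E[:3,3], R.T@np.array([x[0],x[1],1])
def onz(n,uv,z):
    o,d=ray(n,uv); return o+d*(z-o[2])/d[2]
def tri(uv1,uv2):
    o1,d1=ray("scene",uv1);o2,d2=ray("top",uv2)
    s=np.linalg.lstsq(np.stack([d1,-d2],1),o2-o1,rcond=None)[0]
    a=o1+d1*s[0];b=o2+d2*s[1]; return (a+b)/2,np.linalg.norm(a-b)
E
python3 - <<'E'
from h import *
for n in("scene","top"):
    cv2.imwrite(f"pics/{n}1.png",get_image(n)[:,:,::-1])
    for k in("reader_grip","reader_aim","vial_dropper","vial_1","start_top","start_box","unit"):
        print(n,k,[(np.round(r["xyz"],3).tolist(),round(r["conf"],2)) for r in spot_in(k,n)][:8])
o=get_obs();print(o["t"],o["ee_pos"],o["orientation"],o["force"])
E
```

```text
scene reader_grip [([0.546, 0.036, 0.054], 0.7)]
scene reader_aim [([0.548, 0.036, 0.052], 0.71)]
scene vial_dropper [([0.639, -0.041, 0.067], 0.66)]
scene vial_1 [([0.639, -0.073, 0.068], 0.87), ([0.772, 0.047, 0.048], 0.85), ([0.664, 0.114, 0.067], 0.76), ([0.666, 0.075, 0.067], 0.76), ([0.773, 0.145, 0.043], 0.7), ([0.67, 0.143, 0.062], 0.61), ([0.646, -0.009, 0.07], 0.53)]
scene start_top [([0.546, 0.036, 0.052], 0.6)]
scene start_box [([0.478, -0.34, 0.034], 0.55)]
scene unit [([0.611, 0.038, 0.014], 0.98)]
top reader_grip [([0.527, 0.036, 0.042], 0.96)]
top reader_aim [([0.534, 0.035, 0.039], 0.89)]
top vial_dropper [([0.624, -0.046, 0.066], 0.56)]
top vial_1 [([0.66, 0.149, 0.074], 0.74), ([0.76, 0.149, 0.059], 0.65), ([0.622, -0.076, 0.084], 0.6), ([0.75, 0.049, 0.062], 0.57), ([0.652, 0.112, 0.075], 0.49), ([0.634, -0.007, 0.08], 0.46), ([0.65, 0.079, 0.082], 0.46)]
top start_top [([0.458, -0.344, 0.055], 0.68)]
top start_box [([0.453, -0.342, 0.036], 0.89)]
top unit [([0.586, 0.044, 0.01], 0.6), ([0.66, 0.146, 0.075], 0.27)]
0.8 [0.24733134 0.57399172 0.25173902] [6.34713424e-01 3.07678012e+00 5.84227253e-05] [ 0.05104816 -0.11349122 -0.51016544]
```

View pics/scene1.png

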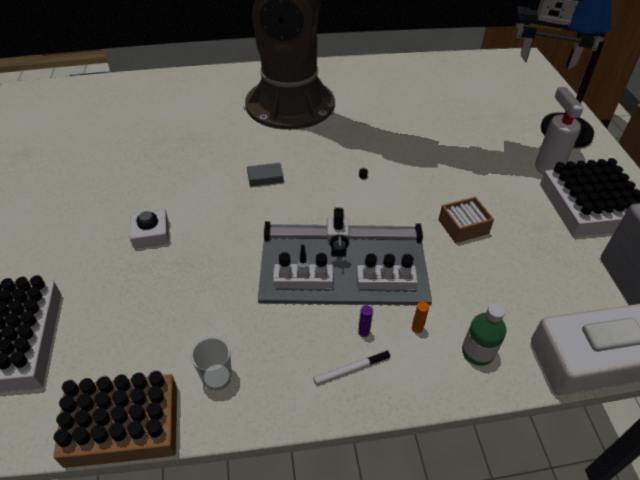

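View pics/top1.png

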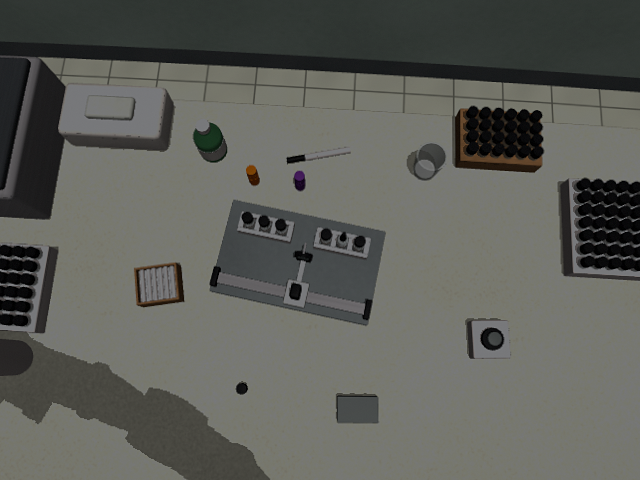

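The scene view shows the nozzle vial at about (303,254), in the middle of the left-hand group. The top view has it at about (343,240). The start box is at (149,228) in scene and (490,338) in top. Next I'll enlarge crops for precise pixels.

```bash
python3 - <<'E'
import cv2
a=cv2.imread("pics/scene1.png")[195:310,250:440]; cv2.imwrite("pics/sc.png",cv2.convertScaleAbs(cv2.resize(a,None,fx=4,fy=4,interpolation=cv2.INTER_CUBIC),alpha=1.6))
a=cv2.imread("pics/top1.png")[195:330,205:395]; cv2.imwrite("pics/tc.png",cv2.convertScaleAbs(cv2.resize(a,None,fx=4,fy=4,interpolation=cv2.INTER_CUBIC),alpha=2))
E
```

```text
(no output)
```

View pics/sc.png

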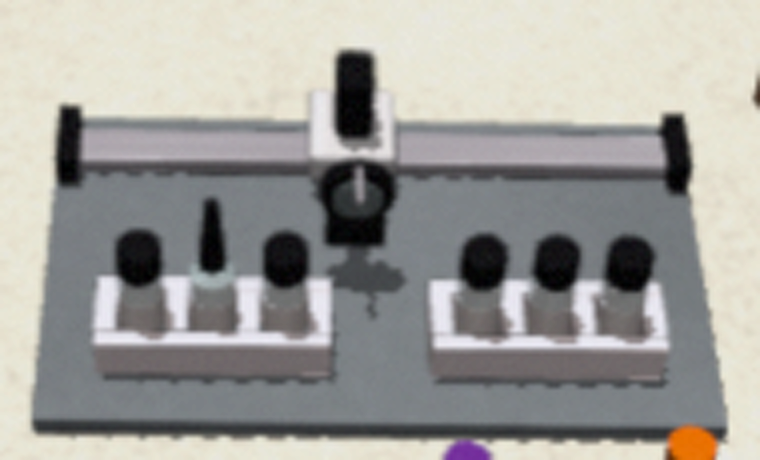

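View pics/tc.png

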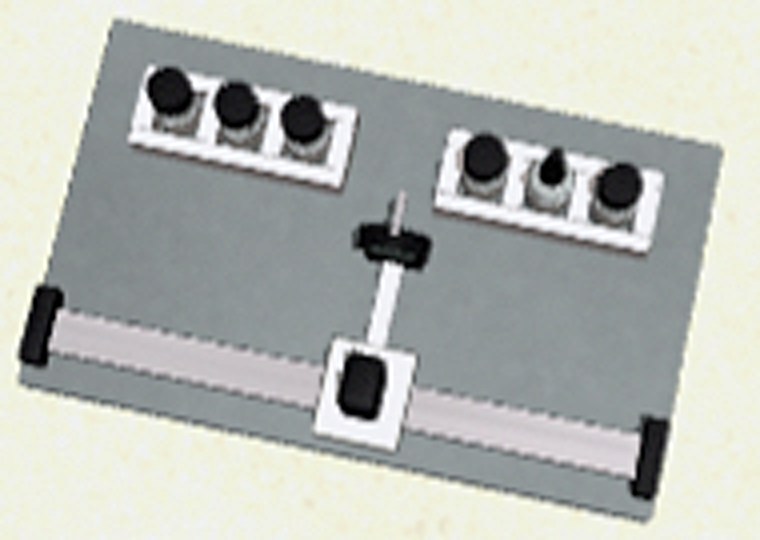

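```bash
cat > fit.py <<'E'
from h import *
from scipy.optimize import least_squares
S=[((.1,-.165,.012),(35,420)),((.1,.165,.012),(727,428))]+[((.052,y,.082),p) for y,p in zip((-.114,-.046,.046,.08,.114),[(138,241),(286,244),(485,247),(556,248),(629,249)])]+[((.052,-.08,.112),(211,200))]
T=[((.1,.165,.012),(113,18)),((.1,-.165,.012),(722,148)),((-.1,-.165,.012),(650,523)),((-.1,.165,.012),(20,385))]+[((.052,y,.082),p) for y,p in zip((.114,.08,.046,-.046,-.114),[(170,90),(237,103),(302,117),(486,155),(620,184)])]+[((.052,-.08,.112),(554,150))]
full=lambda L,o:np.array([p for _,p in L])/4-.375+o
D={"scene":(np.array([m for m,_ in S]),full(S,(250,195))),"top":(np.array([m for m,_ in T]),full(T,(205,195)))}
def W(q,P): c,s=np.cos(q[2]),np.sin(q[2]); return np.asarray(P)@np.array([[c,s,0],[-s,c,0],[0,0,1]])+[q[0],q[1],q[3]]
def fit(names): return least_squares(lambda q:np.concatenate([(proj(n,W(q,D[n][0]))-D[n][1]).ravel() for n in names]),[.6,.04,-.2,0],loss="soft_l1")
if __name__=="__main__":
    for n in (["scene"],["top"],["scene","top"]):
        r=fit(n);print(n,r.x.round(4),np.abs(r.fun).reshape(-1,2).round(1).tolist())
    q=r.x
    g,e=tri(np.array([355,59])/4-.375+[250,195],np.array([361,380])/4-.375+[205,195]);print("grip",g,e)
    c,s=np.cos(q[2]),np.sin(q[2]);d=g[:2]-q[:2];print("grip in unit",c*d[0]+s*d[1],-s*d[0]+c*d[1])
    print("target grip",W(q,[[-.07+.0,-.08,.0805]]), "aim x from grip: ", "vial",W(q,[[.052,-.08,0]]))
    b=spot_in("start_top","top");print(b[0] if b else 0)
    for n in("scene","top"):
        im=get_image(n); u=proj(n,[[.458,-.344,.057]])[0].astype(int)
        cv2.imwrite(f"pics/b_{n}.png",cv2.convertScaleAbs(cv2.resize(im[u[1]-40:u[1]+40,u[0]-40:u[0]+40,::-1],None,fx=6,fy=6,interpolation=cv2.INTER_CUBIC),alpha=1.6)); print(n,u-40)
E
python3 fit.py
python3 -c "
import cv2,numpy as np
cv2.imwrite('pics/b.png',np.hstack([cv2.imread('pics/b_scene.png'),cv2.imread('pics/b_top.png')])[:,:])
i=cv2.imread('pics/b.png');cv2.imwrite('pics/b.png',cv2.resize(i,(800,400)))"
```

```text
['scene'] [ 0.5911  0.0444 -0.1524 -0.0042] [[0.9, 1.1], [0.0, 1.0], [0.2, 0.6], [0.1, 0.3], [0.2, 0.2], [0.3, 0.2], [0.2, 0.2], [0.2, 0.1]]
['top'] [ 0.5957  0.0431 -0.1489 -0.0051] [[0.2, 0.4], [0.0, 0.4], [0.0, 0.4], [0.3, 0.2], [0.2, 0.3], [0.3, 0.0], [0.2, 0.0], [0.2, 0.1], [0.2, 0.1], [0.5, 1.3]]
['scene', 'top'] [ 5.945e-01  4.320e-02 -1.497e-01 -4.000e-04] [[1.5, 0.6], [0.4, 0.9], [0.3, 0.8], [0.3, 0.4], [0.2, 0.2], [0.4, 0.2], [0.4, 0.1], [0.2, 0.2], [0.2, 0.2], [0.3, 0.3], [0.1, 0.0], [0.8, 0.0], [0.6, 0.4], [0.6, 0.1], [0.0, 0.1], [0.3, 0.1], [0.3, 0.0], [0.6, 1.3]]
grip [0.52456471 0.04246316 0.08486232] 4.731278677410676e-05
grip in unit -0.06907070975747817 -0.011153983706673068
target grip [[ 0.5133807  -0.02547472  0.08014994]] aim x from grip:  vial [[ 6.34016960e-01 -4.36652068e-02 -3.50063567e-04]]
{'xyz': [0.4575, -0.3445, 0.0553], 'conf': 0.68}
scene [106 174]
top [452 298]
```

View pics/b.png

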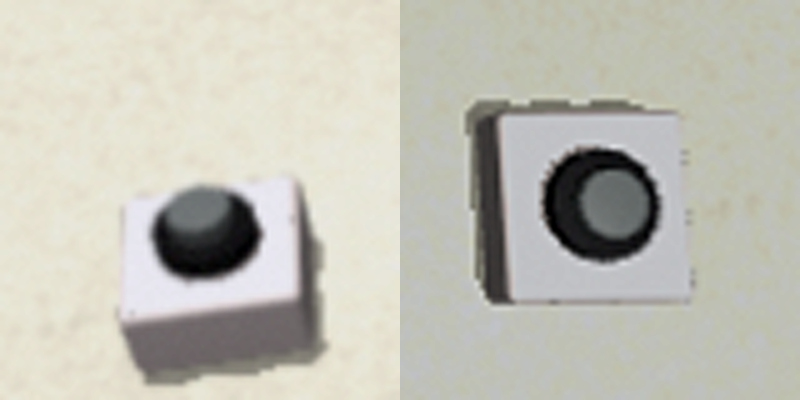

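```bash
python3 - <<'E'
from h import *
from scipy.spatial.transform import Rotation as R
p,e=tri(np.array([202,210])/5-.4+[106,174],np.array([214,203])/5-.4+[452,298]);print("button",p,e)
o=get_obs();r=R.from_rotvec(o["orientation"]);y=r.as_matrix()[:,1]
a=np.arctan2(y[1],y[0]); want=np.pi/2-.1497
for k in(-1,0,1):print("turn z share",((want-a+k*np.pi)/(np.pi/4)),"deg",np.degrees(want-a+k*np.pi))
print("tilt",r.as_matrix()[:,2]); print("to above grip",np.array([.5245,.0425,.12])-o["ee_pos"])
E
```

```text
button [ 0.45828497 -0.34712127  0.05468131] 0.002720345219762218
turn z share -3.672558427817339 deg -165.26512925178025
turn z share 0.3274415721826613 deg 14.734870748219759
turn z share 4.327441572182662 deg 194.73487074821975
tilt [ 1.73286065e-05  4.09206472e-05 -9.99999999e-01]
to above grip [ 0.27717751 -0.53148946 -0.13174114]
```

apply_moves([
  [[0,0,0.327,0.277,-0.531,-0.05,1],[0,0,0.327,0.277,-0.531,-0.05,1],[0,0,0.327,0.277,-0.531,-0.05,1],[0,0,0.327,0.277,-0.531,-0.05,1],[0,0,0.327,0.277,-0.531,-0.05,1],[0,0,0.327,0.277,-0.531,-0.05,1],[0,0,0.327,0.277,-0.531,-0.05,1],[0,0,0.327,0.277,-0.531,-0.05,1],[0,0,0.327,0.277,-0.531,-0.05,1],[0,0,0.327,0.277,-0.531,-0.05,1],[0,0,0.327,0.277,-0.531,-0.05,1],[0,0,0.327,0.277,-0.531,-0.05,1]],
])

```text
t: 2.15
ee_pos: [0.5247, 0.0421, 0.202]
orientation: [0.235, 3.132, 0.001]
force: [0.9, 1.1, 0.2]
grip_width: 0.997
gripper_force: 0.0
```

apply_moves([
  [[0,0,0,0,0,-0.05,1],[0,0,0,0,0,-0.09,1],[0,0,0,0,0,-0.115,1],[0,0,0,0,0,-0.13,1],[0,0,0,0,0,-0.13,1],[0,0,0,0,0,-0.13,0],[0,0,0,0,0,-0.13,0],[0,0,0,0,0,-0.13,0],[0,0,0,0,0,-0.13,0],[0,0,0,0,0,-0.13,0],[0,0,0,0,0,-0.13,0],[0,0,0,0,0,-0.13,0]],
])

```text
t: 3.35
ee_pos: [0.5239, 0.0439, 0.0719]
orientation: [0.235, 3.133, 0.0]
force: [1.0, 0.7, 0.1]
grip_width: 0.438
gripper_force: 0.0
```

apply_moves([
  [[0,0,0,0,0,0,0],[0,0,0,0,0,0,0],[0,0,0,0,0,0,0],[0,0,0,0,0,0,0],[0,0,0,0,0,0,0],[0,0,0,0,0,0,0]],
])

```text
t: 3.95
ee_pos: [0.5238, 0.0438, 0.0718]
orientation: [-0.236, -3.133, 0.0]
force: [-1.4, -0.4, -0.3]
grip_width: 0.217
gripper_force: 30.0
```

apply_moves([
  [[0,0,0,-0.0015,-0.01,0,0],[0,0,0,-0.003,-0.02,0,0],[0,0,0,-0.0045,-0.03,0,0],[0,0,0,-0.006,-0.04,0,0],[0,0,0,-0.0075,-0.05,0,0],[0,0,0,-0.009,-0.06,0,0],[0,0,0,-0.01,-0.066,0,0],[0,0,0,-0.0105,-0.0693,0,0],[0,0,0,-0.0105,-0.0693,0,0],[0,0,0,-0.0105,-0.0693,0,0],[0,0,0,-0.0105,-0.0693,0,0]],
])

```text
t: 5.05
ee_pos: [0.5132, -0.0256, 0.0718]
orientation: [-0.236, -3.132, 0.001]
force: [-0.6, -2.5, -0.5]
grip_width: 0.216
gripper_force: 30.0
```

apply_moves([
  [[0,0,0,0,0,0,0.6],[0,0,0,0,0,0,0.6],[0,0,0,0,0,0,0.6],[0,0,0,0,0,0,0.6],[0,0,0,0,0,0,0.6],[0,0,0,0,0,0.03,0.6],[0,0,0,0,0,0.07,0.6],[0,0,0,0,0,0.11,0.6],[0,0,0,-0.03,-0.04,0.12,0.6],[0,0,0,-0.04,-0.09,0.12,0.3],[0,0,0,-0.05,-0.14,0.12,0],[0,0,0,-0.05,-0.19,0.12,0]],
])

```text
t: 6.25
ee_pos: [0.462, -0.214, 0.1923]
orientation: [0.235, 3.132, 0.001]
force: [2.0, 1.5, 0.2]
grip_width: 0.386
gripper_force: 0.0
```

```bash
python3 - <<'E'
from h import *
L=[]
for n,(x,y) in(("scene",(250,195)),("top",(205,195))):
    im=get_image(n); L.append(cv2.convertScaleAbs(cv2.resize(im[y:y+(115 if n=="scene" else 135),x:x+150,::-1],None,fx=4,fy=4,interpolation=cv2.INTER_CUBIC),alpha=1.8))
cv2.imwrite("pics/s2.png",L[0]);cv2.imwrite("pics/t2.png",L[1])
print(get_obs()["ee_pos"])
E
```

```text
[ 0.46188622 -0.22025154  0.19245957]
```

View pics/s2.png

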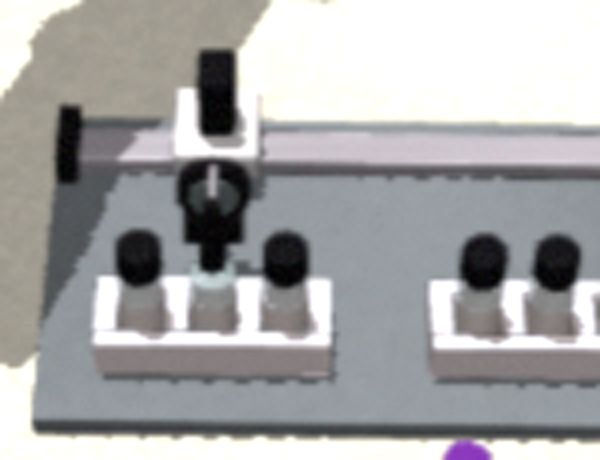

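View pics/t2.png

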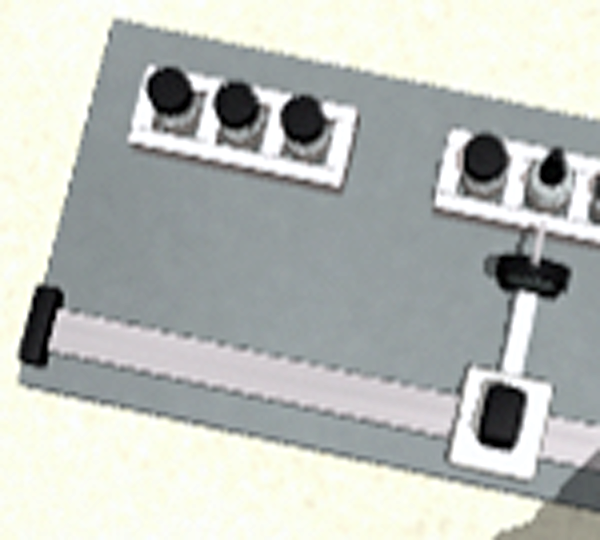

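The carriage now stands in front of the nozzle vial: the needle is at crop (212,180) in scene and (541,230) in top, in line with the nozzle at (553,165). I'll check this numerically.

```bash
python3 - <<'E'
from h import *
from fit import fit
q=fit(["scene","top"]).x;c,s=np.cos(q[2]),np.sin(q[2])
def u(p): d=p[:2]-q[:2];return np.round([c*d[0]+s*d[1],-s*d[0]+c*d[1],p[2]],4)
S=lambda p:np.array(p)/4-.375+[250,195]
T=lambda p:np.array(p)/4-.375+[205,195]
print("grip",u(tri(S((217,58)),T((502,407)))[0]),"scene z.0805",u(onz("scene",S((217,58)),.0805)),"top",u(onz("top",T((502,407)),.0805)))
print("eyepiece scene",u(onz("scene",S((213,192)),.0665)), "saddle top-view", u(onz("top",T((500.5,422)),.0405)))
print("needle top", u(onz("top",T((541,230)),.088)),"vial shoulder top",u(onz("top",T((549,186)),.07)))
print(proj("top",[[.458,-.346,.057]]))
E
```

```text
grip [-0.0676 -0.0796  0.0859] scene z.0805 [-0.0731 -0.0799  0.0805] top [-0.0669 -0.0795  0.0805]
eyepiece scene [ 0.005  -0.0802  0.0665] saddle top-view [-0.0694 -0.0805  0.0405]
needle top [ 0.0199 -0.0803  0.088 ] vial shoulder top [ 0.0463 -0.0798  0.07  ]
[[493.48522796 338.20904163]]
```

apply_moves([
  [[0,0,0,-0.004,-0.05,0,0],[0,0,0,-0.004,-0.1,-0.03,0],[0,0,0,-0.004,-0.126,-0.07,0],[0,0,0,-0.004,-0.126,-0.09,0],[0,0,0,-0.004,-0.126,-0.09,0],[0,0,0,-0.004,-0.126,-0.09,0],[0,0,0,-0.004,-0.126,-0.09,0]],
])

```text
t: 7.05
ee_pos: [0.4606, -0.3379, 0.1033]
orientation: [0.233, 3.131, -0.0]
force: [-0.3, -0.6, -1.0]
grip_width: 0.006
gripper_force: 0.0
```

apply_moves([
  [[0,0,0,-0.001,0,0,0],[0,0,0,-0.001,0,0,0],[0,0,0,-0.001,0,0,0]],
])

```text
t: 7.35
ee_pos: [0.4588, -0.3384, 0.1026]
orientation: [0.234, 3.132, -0.0]
force: [0.1, 0.3, -0.0]
grip_width: 0.005
gripper_force: 0.0
```

apply_moves([
  [[0,0,0,0,-0.0075,0,0],[0,0,0,0,-0.0075,-0.005,0],[0,0,0,0,-0.0075,-0.01,0],[0,0,0,0,-0.0075,-0.015,0],[0,0,0,0,-0.0075,-0.018,0],[0,0,0,0,-0.0075,-0.021,0],[0,0,0,0,-0.0075,-0.024,0],[0,0,0,0,-0.0075,-0.024,0],[0,0,0,0,-0.0075,-0.024,0]],
])

```text
t: 8.25
ee_pos: [0.4581, -0.3459, 0.0779]
orientation: [-0.235, -3.132, -0.001]
force: [-2.4, 2.2, 3.8]
grip_width: 0.007
gripper_force: 2.0
```

Contact (3.8 N, on the way down); press on to the stop.

apply_moves([
  [[0,0,0,0,0,-0.001,0],[0,0,0,0,0,-0.002,0],[0,0,0,0,0,-0.003,0],[0,0,0,0,0,-0.003,0],[0,0,0,0,0,-0.003,0]],
])

```text
t: 8.75
ee_pos: [0.4584, -0.3461, 0.0761]
orientation: [0.236, 3.132, 0.001]
force: [-6.6, 5.0, 19.3]
grip_width: 0.004
gripper_force: 9.6
```

At the rigid stop (19 N, tip at 51 mm). Lifting clear.

apply_moves([
  [[0,0,0,0,0,0,0],[0,0,0,0,0,0.01,0],[0,0,0,0,0,0.04,0],[0,0,0,0,0,0.08,0],[0,0,0,0,0,0.12,0],[0,0,0,0,0,0.12,0],[0,0,0,0,0,0.12,0],[0,0,0,0,0,0.12,0],[0,0,0,0,0,0.12,0],[0,0,0,0,0,0.12,0]],
])

```text
t: 9.75
ee_pos: [0.4579, -0.3458, 0.1937]
orientation: [-0.235, -3.131, -0.001]
force: [-1.0, 1.0, 0.0]
grip_width: 0.005
gripper_force: 0.0
```

```bash
python3 - <<'E'
from h import *
im=get_image("scene")[195:310,250:400,::-1]
im=cv2.convertScaleAbs(cv2.resize(im,None,fx=4,fy=4,interpolation=cv2.INTER_CUBIC),alpha=1.8)
a=cv2.imread("pics/s2.png"); g=lambda x:x[40:260,170:270,2].astype(int)
print("change at carriage",np.abs(g(a)-g(im)).mean())
o=get_obs();print(o["ee_pos"],o["force"]); print(job_done())
E
```

```text
change at carriage 8.266681818181818
[ 0.45807878 -0.3458975   0.19389931] [ 0.19269469  0.94966646 -0.42030667]
the job is handed in; nothing more can be done
None
```

The job is handed in, with no verdict shown: the carriage was left at the dropper vial (slot y = -80 mm), measured within about 0.5 mm, the start button was pressed to its stop and released, and no vial was touched. I didn't view another picture after the press; a rough image comparison showed some change around the carriage, probably the arm's shadow.

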